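# Start the seam tester and run its probe along a soldered seam

### The job

Take the cordless probe out of its holder and, with its tip, push the start button sunk in the tester's well fully down and let it come back up. Then draw the tip slowly and with light pressure along the soldered seam on top of the copper casket, from the end with the hinge barrel to the other end, without leaving the seam. Finally stand the probe back in its holder, lowering it fully home before letting go.

Things in the scene. Friction and masses are not known exactly. Their poses are not given: they have to be found in the camera images.
- probe: Cordless probe, 110 g, upright in its holder. Black square handle 30 x 30 x 88 mm, gripped on two facing flats, over a tapered aluminium nose 62 mm long, 16 mm thick at the top, 11 mm below, and a thin steel pin. Origin on the axis at the handle's flat underside, the shoulder that rests on the holder's top; z up the axis; the handle's sides face x and y
- probe_tip (a point): Lowest point of the pin's 8 mm ball end, 78 mm below the probe's origin. The pin is sprung: it gives up to 8 mm into the nose (1.2 N to start, 4 N when all the way in), then is solid. Pushes over 30 N on casket or button do damage
- holder: Fixed grey block 85 x 85 x 85 mm with a vertical round hole of 22 mm right through its middle, in which the probe's nose hangs. Origin at the centre of its underside, z up
- holder_mouth (a point): Centre of the hole at the block's top, 85 mm above the table; the probe is home when its origin is here
- tester: Fixed grey instrument 150 x 130 mm, 60 mm high, with a narrow display, two black knobs 12 mm high and a well with a slightly raised (4 mm) aluminium rim. Origin at the centre of its underside, z up; display towards its -x side, knobs at x 5 and 45 mm, y -42 mm
- well_mouth (a point): Centre of the well's mouth on the tester's top, 60 mm above the table. The well is round, vertical, 30 mm wide, too narrow for fingers. The white button, 23 mm across, lies in it; the face is 14 to 28 mm below the mouth, differently each time and not told
- start (a joint): The start button's travel: 0 up, 0.007 m fully down; spring, 1.7 N to start, 5.5 N fully down
- casket: Fixed copper casket 95 x 150 mm (x, y), 38 mm high, flat top, with a thin pale solder seam along the middle of the top (along its y axis) and a brass hinge barrel, 14 mm thick and 50 mm long, across its -y end. Origin at the centre of its underside, z up
- seam_start (a point): Point on the seam, on the casket's top, 45 mm from the middle towards the hinge barrel: the run starts here or up to 25 mm nearer the barrel
- seam_end (a point): Point on the seam, on the casket's top, 45 mm from the middle away from the hinge barrel: the run must reach here or pass it
Not all that is in view belongs to the job. Leave any yellow look-alike of the holder alone.

How it is judged:
By the outcome, as a careful person would: the job done as asked, in the order asked, and still so for the second after the job is handed in, with the robot touching nothing.
It also fails if it takes over 67 s, if anything falls off the work surface, if the arm or the gripper's body presses on something with over 40 N, if the wrist force passes 120 N, or if a joint passes its speed limit or range.

### The arm

A 6-joint arm with a two-finger parallel gripper is mounted at the origin on the work surface. World frame = base frame: x ahead of the robot, y to its left, z up, the work surface at z = 0. Lengths are in m, angles in degrees, forces in N, time in s.
With the tool pointing down it reaches from about 0.375 to 0.9 m from the base axis. Payload 3.1 kg.
Tool frame: the origin (TCP) lies at the very end of the fingers, on their centre line; the grasp point (between the pads) lies 19 mm behind it (bot.tcp_to_grasp is the distance from the TCP to the grasp point, in m); z points along the fingers, y is the direction in which the jaws open and shut (so a half turn about z gives the same grasp; the last joint's range is limited). The gripper opens to 87 mm and grips with 3 to 60 N. Pads are 19 mm wide; open, the fingers measure 117 mm over their backs; the gripper's body (75 mm by 190 mm) begins 51 mm behind the grasp point.
Start: joints at [-75.831, 30.224, 82.088, -0, 67.689, -10.227], TCP at [0.258, -0.569, 0.223] pointing down, gripper open.
Joint ranges: [-176.69, 176.69], [-43.24, 126.21], [12.49, 139.97], [-82, 262], [0, 151.66], [-163.58, 163.58]. Speed limits (degrees/s): [159.86, 159.86, 180, 180, 180, 180].

### API

Orientations are given as a 3x3 rotation matrix whose columns are the frame's x, y, z axes.
In Python, from rig import telemetry, eyes, order, bot gives the robot as it stands. The module is installed in compiled form; this text tells all that it offers.
- The arm moves only by the tool servo_tool, never from a script. Its argument "targets" is a list of rows, each a list of 2 entries, a list of its own where there are three numbers: the shift along the tool's x, y, z in m, then the turn, a rotation vector about the tool's x, y, z in rad. In form: [[[tx, ty, tz], [wx, wy, wz]], ...]. A call has 1 to 12 rows; each row is the pose to reach, as a shift and turn from the pose commanded when the call began, along the tool's axes at that moment; what a row does not reach only later rows make up. A row lasts 1/8 s, in which the tool goes at most 62.5 mm and 10.7 degrees, less where a joint would pass 70% of its speed; a pose out of reach is approached as far as the arm can. A call with a gripper value outside its range is refused whole. "gripper" is the finger opening in m, from 0 to 0.087, set as the call begins (left out, the last holds). The fingers move at their own pace and stop on an object; the grip force is fixed at half the most. Time passes only in rows, so rows that repeat a pose let the fingers close. It gives the time, the measured TCP pose, the force and the opening at its end, in the units of the state.
- telemetry.read_state(): the state, without advancing time (a new reading comes with each control period).
- eyes.capture(name): name is "scene" or "side" or "wrist"; returns a dict with "pixels" (400x640x3 uint8, blue, green, red), "intrinsics" (3x3 intrinsics, pixels), "k1" (the pictures are not rectified: a ray, as slopes to the right and down, at radius r is drawn at 1 + k1 r^2 times it, then the intrinsics apply), "extrinsics" (4x4, takes a point from camera to world coordinates); the wrist camera has in their place "T_tool_cam" (4x4, takes a point from camera to tool coordinates, whose origin is the TCP and whose axes are the flange's). Camera axes: x right, y down, z forward; pixel columns grow to the right and rows downward; lengths in m; the calibration is good to about 2 mm. A picture is of the moment at which its call begins: read the wrist's pose just before it. There is no depth.
- order.hand_in(): hands the job in, once; it reports no verdict.
The state is a dict: "time_s": time; "joint_positions": joint angles; "qvel": joint speeds; "tau": joint torques, N m; "position": TCP position; "tcp_rot": TCP orientation; "force": force on the tool from outside, world axes, zero at the start; "moment": the same for the moment, N m; "opening": opening from 0.0 (shut) to 1.0 (fully open).
Only numpy, scipy, OpenCV 4.12 (cv2) and the standard library are available. Lean on these libraries where they do the work, as an engineer would, in place of code of your own. Each camera call takes 0.05 s, during which the arm holds its last target. There are 200 camera calls.

## Working session

There is one attempt and no reset: what is moved stays moved. The work goes in short steps, Python scripts to look and compute and a tool call to move; the robot and the scene stay as the last step left them, time stands still between calls to the robot, and variables do not carry over. Pictures are saved under pics/ and viewed, about 8 in all and at most 12, crops included, and the job is handed in when it is done.

Besides the shell and the picture viewer there is one more tool, called after ">>>" in YAML: its name, and indented under it one key for each argument. servo_tool: Moves the arm, as the interface text tells. Its arguments: {"type":"object","properties":{"targets":{"type":"array","items":{"type":"array"}},"gripper":{"type":"number"}},"required":["targets"]}

```bash
mkdir -p pics; cat > h.py <<'E'
import numpy as np, cv2
from rig import telemetry, eyes, order, bot
def snap(cam,name):
    s=telemetry.read_state(); c=eyes.capture(cam)
    c={k:np.array(v) if k!='k1' else v for k,v in c.items()}
    if cam=='wrist':
        T=np.eye(4);T[:3,:3]=np.array(s['tcp_rot']);T[:3,3]=s['position']
        c['extrinsics']=T@c['T_tool_cam']
    if name: cv2.imwrite(f'pics/{name}.png',c['pixels'])
    np.savez(f'pics/{name}.npz',**c)
    return c
def load(name): return dict(np.load(f'pics/{name}.npz'))
def ray(c,p):
    K=c['intrinsics'];u=(p[0]-K[0,2])/K[0,0];v=(p[1]-K[1,2])/K[1,1]
    rd=np.hypot(u,v);r=rd
    for _ in range(20): r=rd/(1+c['k1']*r*r)
    f=r/rd if rd>0 else 1
    E=c['extrinsics'];d=E[:3,:3]@np.array([u*f,v*f,1]);return E[:3,3],d/np.linalg.norm(d)
def onz(c,p,z):
    o,d=ray(c,p);return o+d*(z-o[2])/d[2]
def proj(c,P):
    E=c['extrinsics'];q=E[:3,:3].T@(np.array(P)-E[:3,3]);u,v=q[:2]/q[2];f=1+c['k1']*(u*u+v*v)
    K=c['intrinsics'];return np.array([K[0,0]*u*f+K[0,2],K[1,1]*v*f+K[1,2]])
E
python3 - <<'E'
from h import *
np.set_printoptions(precision=4,suppress=True)
for n in ['scene','side','wrist']:
    c=snap(n,n+'0');print(n,c['extrinsics'],c['intrinsics'][0,0],c['k1'])
print(c['T_tool_cam'],telemetry.read_state(),bot.tcp_to_grasp)
E
```

```text
scene [[ 0.7845  0.4202 -0.4561  1.124 ]
 [ 0.6201 -0.5408  0.5683 -0.693 ]
 [-0.0079 -0.7287 -0.6848  0.9526]
 [ 0.      0.      0.      1.    ]] 472.4244566719046 -0.08638726415840205
side [[-0.9997  0.0211  0.0144  0.5122]
 [-0.0026  0.4764 -0.8792  1.031 ]
 [-0.0255 -0.879  -0.4761  0.6161]
 [ 0.      0.      0.      1.    ]] 380.9987967766788 -0.0945072918240491
wrist [[ 0.4122 -0.8718 -0.2648  0.33  ]
 [-0.9111 -0.3953 -0.117  -0.5356]
 [-0.0027  0.2895 -0.9572  0.3838]
 [ 0.      0.      0.      1.    ]] 326.78062362563503 -0.02850900303531361
[[-0.001  -0.9571 -0.2898  0.0792]
 [ 1.     -0.0007 -0.001  -0.0006]
 [ 0.0007 -0.2898  0.9571 -0.1621]
 [ 0.      0.      0.      1.    ]] {'time_s': 0.15, 'joint_positions': array([-75.83  ,  30.2683,  82.1421,  -0.0009,  67.6894, -10.2277]), 'qvel': array([ 0.034 , -0.2591, -0.1695, -0.0151, -0.1063,  0.0315]), 'tau': array([  0.0002, -44.0431, -17.6842,   0.0634,   0.0552,  -0.0001]), 'position': array([ 0.258 , -0.5686,  0.2218]), 'tcp_rot': array([[ 0.9107,  0.4131, -0.0004],
       [ 0.4131, -0.9107,  0.0017],
       [ 0.0003, -0.0017, -1.    ]]), 'force': array([ 0.1327, -0.9142,  0.4806]), 'moment': array([ 0.0118, -0.0037,  0.0296]), 'opening': 0.999075023772962} 0.0187
```

View pics/scene0.png

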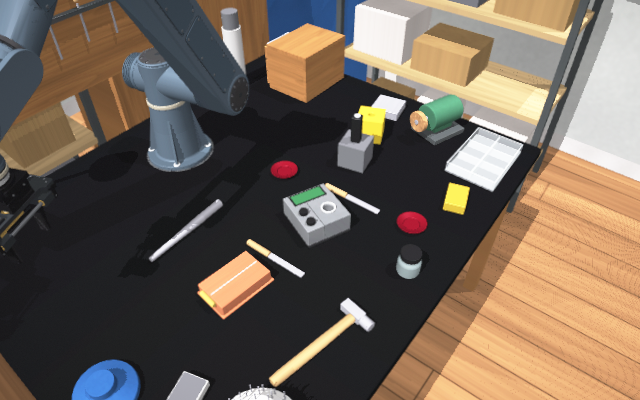

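View pics/side0.png

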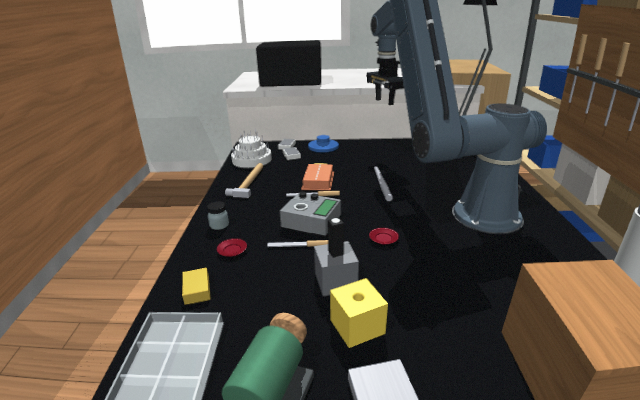

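Scene: holder and probe at about (355,140), yellow decoy behind it, tester well at (328,207), casket at (236,284) with the hinge barrel at (206,298). Side: probe at (336,235), well at (301,206).

```bash
python3 - <<'E'
from h import *
np.set_printoptions(precision=4,suppress=True)
c=load('scene0');s=load('side0')
print('probe top',onz(c,(357,117),.173),onz(s,(335.5,222),.173))
print('well',onz(c,(328,207),.064),onz(s,(301,206),.064))
print('knobs',onz(c,(304,212),.072),onz(c,(311,221),.072))
print('casket',onz(c,(236,279),.038),'hinge',onz(c,(206,298),.038),'seam',onz(c,(210,294),.038),onz(c,(257,261),.038))
im=c['pixels'][100:325,190:400];cv2.imwrite('pics/crop.png',cv2.resize(im,None,fx=2.66,fy=2.66,interpolation=cv2.INTER_CUBIC))
E
```

```text
probe top [0.497  0.2922 0.173 ] [0.491  0.3096 0.173 ]
well [0.5904 0.0299 0.064 ] [0.5857 0.0369 0.064 ]
knobs [ 0.5568 -0.0301  0.072 ] [ 0.5916 -0.0442  0.072 ]
casket [ 0.5492 -0.2791  0.038 ] hinge [ 0.5331 -0.3613  0.038 ] seam [ 0.5321 -0.3478  0.038 ] [ 0.551  -0.2078  0.038 ]
```

View pics/crop.png

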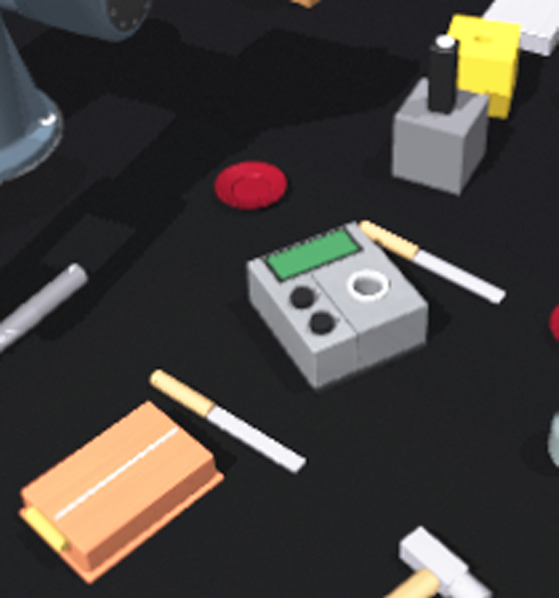

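>>> servo_tool:
  targets:
    - [[0.05,-0.02,-0.01],[0,0,0]]
    - [[0.11,-0.04,-0.02],[0,0,0]]
    - [[0.17,-0.06,-0.03],[0,0,0]]
    - [[0.23,-0.085,-0.04],[0,0,0]]
    - [[0.29,-0.11,-0.05],[0,0,0]]
    - [[0.34,-0.13,-0.05],[0,0,0]]
    - [[0.37,-0.14,-0.05],[0,0,0]]
    - [[0.38,-0.144,-0.05],[0,0,0]]
    - [[0.38,-0.144,-0.05],[0,0,0]]
    - [[0.38,-0.144,-0.05],[0,0,0]]

```text
time_s: 1.4
position: [0.5437, -0.2823, 0.2723]
tcp_rot: [[0.911, 0.412, -0.001], [0.412, -0.911, -0.0], [-0.001, -0.0, -1.0]]
force: [-0.3, -0.3, 0.0]
opening: 0.999
```

```bash
python3 - <<'E'
from h import *
np.set_printoptions(precision=4,suppress=True)
c=snap('wrist','w1');s=telemetry.read_state();print(s['time_s'],s['position'],s['tcp_rot'],s['force'])
E
```

```text
1.45 [ 0.5437 -0.2824  0.2724] [[ 0.9116  0.4111 -0.0007]
 [ 0.4111 -0.9116 -0.0001]
 [-0.0007 -0.0002 -1.    ]] [-0.078  -0.4097 -0.3906]
```

View pics/w1.png

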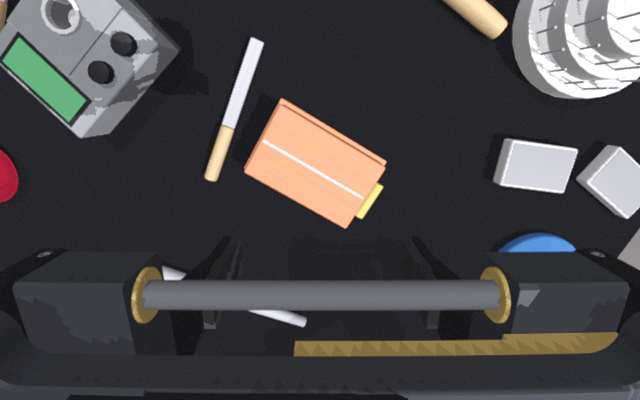

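Wrist view: seam runs from (263,141) to the hinge end (363,198), barrel at (369,201); tester is upper left with its well at (62,12).

```bash
python3 - <<'E'
from h import *
np.set_printoptions(precision=4,suppress=True)
c=load('w1');im=c['pixels'];hsv=cv2.cvtColor(im,cv2.COLOR_BGR2HSV)
cu=cv2.inRange(hsv,(5,60,120),(17,255,255)); roi=np.zeros_like(cu);roi[90:240,235:395]=1
n,l,st,ce=cv2.connectedComponentsWithStats(cu*roi)
k=np.argsort(-st[1:,4])[:2]+1
hull=cv2.convexHull(np.argwhere(np.isin(l,k)&(st[l,4]>200))[:,::-1].astype(np.int32))
ins=cv2.fillPoly(np.zeros_like(cu),[hull],1); ins=cv2.erode(ins,np.ones((3,3)))
m=(ins>0)&(hsv[...,1]<75)&(hsv[...,2]>180)
p=np.argwhere(m)[:,::-1].astype(np.float32);print(len(p))
vx,vy,x0,y0=cv2.fitLine(p,cv2.DIST_HUBER,0,.01,.01).ravel()
t=(p-[x0,y0])@[vx,vy];
for q in np.percentile(t,[1,99]):
    P=np.array([x0+q*vx,y0+q*vy]);print(P,onz(c,P,.038))
print('corners',[onz(c,q,.038) for q in [(282,104),(385,165),(348,222),(246,168)]])
print('barrel',onz(c,(370,200),.038))
print('well',onz(c,(62,12),.064),'knobs',onz(c,(123,43),.072),onz(c,(101,72),.072))
E
```

```text
438
[263.7    140.6191] [ 0.5465 -0.2048  0.038 ]
[361.8487 197.4329] [ 0.5311 -0.344   0.038 ]
corners [array([ 0.5947, -0.2088,  0.038 ]), array([ 0.58  , -0.3515,  0.038 ]), array([ 0.494 , -0.3423,  0.038 ]), array([ 0.5064, -0.1971,  0.038 ])]
barrel [ 0.5323 -0.3549  0.038 ]
well [0.589  0.0325 0.064 ] knobs [ 0.5861 -0.0395  0.072 ] [ 0.5493 -0.0251  0.072 ]
```

>>> servo_tool:
  targets:
    - [[0.03,-0.04,0],[0,0,0]]
    - [[0.06,-0.09,0],[0,0,0]]
    - [[0.09,-0.14,0],[0,0,0]]
    - [[0.11,-0.19,0],[0,0,0]]
    - [[0.12,-0.23,0],[0,0,0]]
    - [[0.125,-0.25,0],[0,0,0]]
    - [[0.13,-0.26,0],[0,0,0]]
    - [[0.13,-0.26,0],[0,0,0]]
    - [[0.13,-0.26,0],[0,0,0]]

```text
time_s: 2.58
position: [0.5563, 0.0081, 0.2725]
tcp_rot: [[0.911, 0.412, 0.0], [0.412, -0.911, -0.001], [0.0, 0.001, -1.0]]
force: [-0.2, -0.3, 0.5]
opening: 1.0
```

```bash
python3 - <<'E'
from h import *
np.set_printoptions(precision=4,suppress=True)
c=snap('wrist','w2');s=telemetry.read_state();print(s['time_s'],s['position'],s['tcp_rot'])
E
```

```text
2.625 [0.5562 0.0081 0.2725] [[ 0.9114  0.4115  0.0002]
 [ 0.4115 -0.9114 -0.0004]
 [-0.      0.0004 -1.    ]]
```

View pics/w2.png

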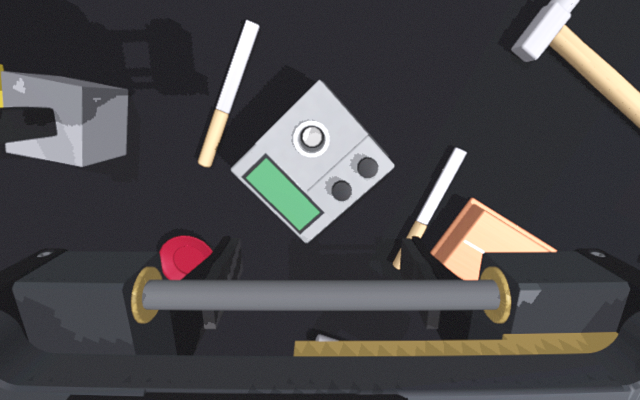

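Wrist view: well rim centred at (311,138) with white button, knobs at (367,167) and (341,190); holder is at the far left, partly outside.

```bash
python3 - <<'E'
from h import *
np.set_printoptions(precision=4,suppress=True)
c=load('w2');im=c['pixels'];g=cv2.cvtColor(im,cv2.COLOR_BGR2GRAY)
# rim: bright low-sat
m=((g>215)&(np.hypot(*np.meshgrid(np.arange(640)-311,np.arange(400)-138))<24)).astype(np.uint8)
cs,_=cv2.findContours(m,cv2.RETR_EXTERNAL,cv2.CHAIN_APPROX_NONE)
k=max(cs,key=cv2.contourArea);e=cv2.fitEllipse(k);print(e,onz(c,e[0],.064))
print('knobs',onz(c,(367,167),.072),onz(c,(341,190),.072))
print('tester corners',[onz(c,q,.06)[:2] for q in [(321,81),(393,166),(307,242),(233,171)]], np.mean([onz(c,q,.06)[:2] for q in [(321,81),(393,166),(307,242),(233,171)]],0))
s=load('scene0')
f=lambda u,v:(190+u/2.66,100+v/2.66)
H=[onz(s,f(*q),.085)[:2] for q in [(397,117),(462,145),(487,97)]];print('holder',H,(H[0]+H[2])/2)
for a,b in ((0,1),(1,2)): d=H[b]-H[a];print(np.degrees(np.arctan2(d[1],d[0])),np.linalg.norm(d))
E
```

```text
((311.4191589355469, 138.79798889160156), (36.75680923461914, 37.079986572265625), 35.05781936645508) [0.5877 0.0344 0.064 ]
knobs [ 0.5855 -0.0351  0.072 ] [ 0.5493 -0.0199  0.072 ]
tester corners [array([0.6482, 0.0499]), array([ 0.5976, -0.0647]), array([ 0.4686, -0.0119]), array([0.5156, 0.1029])] [0.5575 0.0191]
holder [array([0.4662, 0.2503]), array([0.5534, 0.2531]), array([0.5262, 0.3456])] [0.4962 0.298 ]
1.8213807247586555 0.08723851420536424
106.39236677727025 0.09650376907828613
```

>>> servo_tool:
  targets:
    - [[0.01,-0.04,0],[0,0,0]]
    - [[0.01,-0.1,-0.01],[0,0,0]]
    - [[0.01,-0.15,-0.02],[0,0,0]]
    - [[0.01,-0.21,-0.04],[0,0,0]]
    - [[0.01,-0.26,-0.05],[0,0,0]]
    - [[0.01,-0.28,-0.05],[0,0,0]]
    - [[0.01,-0.29,-0.05],[0,0,0]]
    - [[0.01,-0.29,-0.05],[0,0,0]]
    - [[0.01,-0.29,-0.05],[0,0,0]]

```text
time_s: 3.75
position: [0.4457, 0.2766, 0.3223]
tcp_rot: [[0.911, 0.412, -0.0], [0.412, -0.911, -0.001], [-0.0, 0.0, -1.0]]
force: [0.2, 0.5, -0.5]
opening: 1.0
```

```bash
python3 - <<'E'
from h import *
np.set_printoptions(precision=4,suppress=True)
c=snap('wrist','w3');s=telemetry.read_state();print(s['time_s'],s['position'],s['tcp_rot'])
E
```

```text
3.8 [0.4457 0.2766 0.3223] [[ 0.9114  0.4115 -0.0003]
 [ 0.4115 -0.9114 -0.0005]
 [-0.0005  0.0004 -1.    ]]
```

View pics/w3.png

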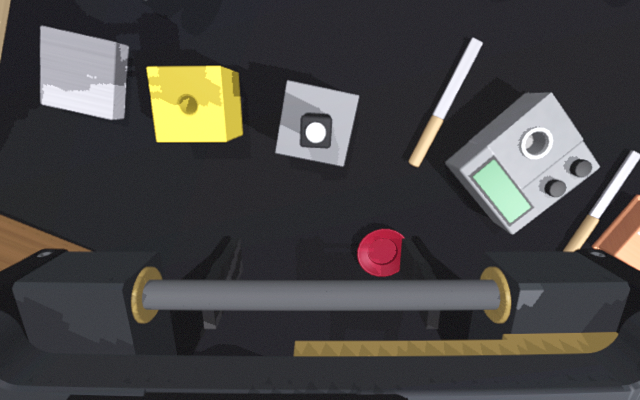

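Wrist view: handle top at (316,131) on the grey holder; decoy is well to its left at (195,105). The handle's sides look almost parallel to the image axes.

```bash
python3 - <<'E'
from h import *
np.set_printoptions(precision=4,suppress=True)
c=load('w3');im=c['pixels'];hsv=cv2.cvtColor(im,cv2.COLOR_BGR2HSV);g=hsv[...,2]
w=(g>200)&(hsv[...,1]<60);w[:115]=0;w[150:]=0;w[:,:300]=0;w[:,335:]=0
p=np.argwhere(w)[:,::-1];cc=p.mean(0);print('cap',cc,onz(c,cc,.173),onz(c,cc,.175))
for th in (45,60,75):
    m=((g<th)|w).astype(np.uint8);m[:105]=0;m[155:]=0;m[:,:293]=0;m[:,342:]=0
    k=max(cv2.findContours(m,0,2)[0],key=cv2.contourArea)
    r=cv2.minAreaRect(k);b=cv2.boxPoints(r);B=np.array([onz(c,q,.173)[:2] for q in b])
    print(th,r,B.mean(0),[(round(float(np.degrees(np.arctan2(*(B[(i+1)%4]-B[i])[::-1]))),1),round(float(np.linalg.norm(B[(i+1)%4]-B[i])),4)) for i in range(2)])
H=np.array([onz(c,q,.085)[:2] for q in [(289,80),(359,95),(343,166),(276,153)]]);print(H,H.mean(0))
for i in range(4): d=H[(i+1)%4]-H[i];print(np.degrees(np.arctan2(d[1],d[0])),np.linalg.norm(d))
print(np.rint(g[108:154:3,292:342:3]).astype(int))
E
```

```text
cap [316.4035 131.6484] [0.4915 0.3025 0.173 ] [0.4917 0.3026 0.175 ]
45 ((315.5, 132.5), (19.0, 19.0), 90.0) [0.4904 0.3029] [(-65.8, 0.0177), (-155.5, 0.0175)]
60 ((315.5, 132.5), (19.0, 19.0), 90.0) [0.4904 0.3029] [(-65.8, 0.0177), (-155.5, 0.0175)]
75 ((315.5, 130.0), (34.0, 29.0), 90.0) [0.4923 0.3038] [(-65.8, 0.0268), (-155.3, 0.0313)]
[[0.5247 0.3532]
 [0.543  0.2723]
 [0.4594 0.2534]
 [0.4403 0.3351]] [0.4919 0.3035]
-77.25904353071428 0.0828860888239438
-167.23959520218636 0.08568934171173698
103.16294633480612 0.08389200630714135
12.094016610313663 0.08631270728539275
[[153 153 153 153 153 155 154 154 153 175 206 205 206 204 205 204 205]
 [154 153 153 154 155 153 153 153 153 152 180 206 205 204 204 205 205]
 [153 153 153 153  91  36  37  44  45  44  45  63 121 205 204 205 205]
 [153 152 153  85  70  69  66  66  64  61  58  58  55 162 205 204 204]
 [152 152 154  63  79  82  82  84  81  85  85  88  87  77 205 203 204]
 [152 151 155  60  80  81 132 255 255 236  87  86  89  78 205 204 206]
 [152 150 154  57  77 163 255 255 255 255 255  85  85  82 204 204 203]
 [156 150 152  57  67 255 255 255 255 255 255 186  85 101 199 203 203]
 [202 196 155  55  67 255 255 255 255 255 255 209  81  98 200 203 202]
 [202 201 202  62  72 255 255 255 255 255 255 175  82 123 195 204 203]
 [201 201 203  60  73 156 255 255 255 255 255  74  80 149 184 203 203]
 [201 202 203  57  75  74 160 255 255 233 100  78  78 171 184 201 203]
 [200 200 201  59  74  73  72  70  71  74  80  78  76 174 183 184 203]
 [200 201 201 191 162 124 101  96  79  82  72  65  86 183 183 184 203]
 [200 200 200 201 200 203 182 183 182 182 184 184 184 183 183 182 203]
 [201 201 201 201 201 202 187 182 182 182 182 182 183 183 182 185 203]]
```

```bash
python3 - <<'E'
from h import *
c=load('w3');g=cv2.cvtColor(c['pixels'],cv2.COLOR_BGR2HSV)[...,2].astype(float)
g[(g>205)]=205
def cross(a,th=120): # last index below th w/ subpixel
    i=np.where(a<th)[0][-1];return i+(th-a[i])/(a[i+1]-a[i])
R=np.array([[310+cross(g[v,320:340])+10,v] for v in range(122,144)])
B=np.array([[u,136+cross(g[136:156,u])] for u in range(304,326)])
L=np.array([[310-cross(g[v,310:290:-1]),v] for v in range(122,144)])
for n,E in zip('RBL',(R,B,L)):
    vx,vy,x,y=cv2.fitLine(E.astype(np.float32),cv2.DIST_HUBER,0,.01,.01).ravel()
    P=[onz(c,(x+t*vx,y+t*vy),.173) for t in(-10,10)];d=P[1]-P[0]
    print(n,np.degrees(np.arctan2(vy,vx)),'world',np.degrees(np.arctan2(d[1],d[0]))%90,(x,y),np.abs(E-[x,y]).dot([abs(vy),abs(vx)]).max())
E
```

```text
R -86.60229 world 21.30826977953001 (np.float32(331.00742), np.float32(132.5)) 1.2330337941712015
B 2.956544 world 21.297231666941315 (np.float32(314.6), np.float32(147.31969)) 1.3653286243205685
L 89.96479 world 23.25593637637209 (np.float32(299.551), np.float32(135.8)) 0.31696620673681986
```

>>> servo_tool:
  targets:
    - [[0.03,-0.003,0],[0,0,0.026]]
    - [[0.0527,-0.0049,0.01],[0,0,0.052]]
    - [[0.0527,-0.0049,0.05],[0,0,0.052]]
    - [[0.0527,-0.0049,0.1],[0,0,0.052]]
    - [[0.0527,-0.0049,0.14],[0,0,0.052]]
    - [[0.0527,-0.0049,0.17],[0,0,0.052]]
    - [[0.0527,-0.0049,0.19],[0,0,0.052]]
    - [[0.0527,-0.0049,0.202],[0,0,0.052]]
    - [[0.0527,-0.0049,0.206],[0,0,0.052]]
    - [[0.0527,-0.0049,0.206],[0,0,0.052]]

```text
time_s: 5.05
position: [0.4916, 0.3038, 0.1169]
tcp_rot: [[0.931, 0.365, 0.001], [0.365, -0.931, 0.0], [0.001, 0.0, -1.0]]
force: [-0.0, -0.5, 0.9]
opening: 1.001
```

>>> servo_tool:
  gripper: 0.02
  targets:
    - [[0,0,0],[0,0,0]]
    - [[0,0,0],[0,0,0]]
    - [[0,0,0],[0,0,0]]
    - [[0,0,0],[0,0,0]]
    - [[0,0,0],[0,0,0]]
    - [[0,0,0],[0,0,0]]
    - [[0,0,0],[0,0,0]]
    - [[0,0,0],[0,0,0]]

```text
time_s: 6.05
position: [0.4911, 0.3038, 0.1164]
tcp_rot: [[0.931, 0.365, -0.0], [0.365, -0.931, -0.0], [-0.0, 0.0, -1.0]]
force: [-0.6, -0.2, -0.8]
opening: 0.344
```

>>> servo_tool:
  targets:
    - [[0,0,-0.01],[0,0,0]]
    - [[0,0,-0.04],[0,0,0]]
    - [[0,0,-0.08],[0,0,0]]
    - [[0,0,-0.115],[0,0,0]]
    - [[0,0.01,-0.13],[0,0,0]]
    - [[-0.001,0.04,-0.13],[0,0,0]]
    - [[-0.003,0.09,-0.13],[0,0,0]]
    - [[-0.005,0.15,-0.13],[0,0,0]]
    - [[-0.007,0.21,-0.13],[0,0,0]]
    - [[-0.008,0.255,-0.13],[0,0,0]]
    - [[-0.0084,0.28,-0.13],[0,0,0]]
    - [[-0.0084,0.286,-0.13],[0,0,0]]

```text
time_s: 7.55
position: [0.5876, 0.0324, 0.2457]
tcp_rot: [[0.932, 0.362, -0.002], [0.362, -0.932, 0.0], [-0.002, -0.001, -1.0]]
force: [0.2, 0.4, -1.0]
opening: 0.348
```

>>> servo_tool:
  targets:
    - [[0,0,0.01],[0,0,0]]
    - [[0,0,0.025],[0,0,0]]
    - [[0,0,0.035],[0,0,0]]
    - [[0,0,0.04],[0,0,0]]
    - [[0,0,0.04],[0,0,0]]
    - [[0,0,0.04],[0,0,0]]

```text
time_s: 8.3
position: [0.588, 0.0347, 0.2069]
tcp_rot: [[0.931, 0.365, 0.001], [0.365, -0.931, -0.0], [0.001, 0.0, -1.0]]
force: [0.2, -0.0, -0.5]
opening: 0.342
```

```bash
python3 - <<'E'
from h import *
np.set_printoptions(precision=4,suppress=True)
s=telemetry.read_state();c=snap('wrist','w4');print(s['position'],s['tcp_rot'],s['force'],s['opening'])
P=np.array(s['position'])-[0,0,.1094];print('tip expected',P,proj(c,P),'well at',proj(c,[.5877,.0344,.064]))
d=snap('side','s4');q=proj(d,P);print(q,proj(d,[.5877,.0344,.064]))
a=c['pixels'][80:330,200:440];b=d['pixels'][int(q[1])-75:int(q[1])+50,int(q[0])-60:int(q[0])+60]
cv2.imwrite('pics/m4.png',np.hstack([cv2.resize(a,(384,400)),cv2.resize(b,(384,400),interpolation=cv2.INTER_CUBIC)]))
E
```

```text
[0.588  0.0347 0.2069] [[ 0.9309  0.3654  0.0009]
 [ 0.3654 -0.9309 -0.0001]
 [ 0.0008  0.0004 -1.    ]] [ 0.2251 -0.0239 -0.5008] 0.3422279979046446
tip expected [0.588  0.0347 0.0975] [321.5553 197.3452] well at [321.6247 188.047 ]
[299.6955 195.7361] [300.3811 205.6081]
```

View pics/m4.png

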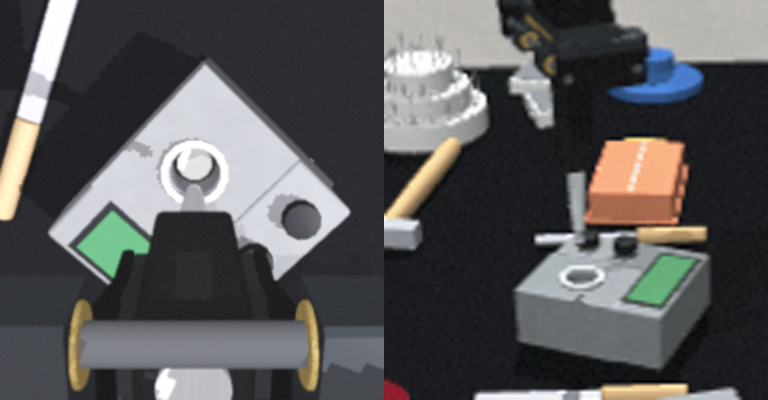

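Picture: the pin tip, at about (321,196) in the wrist frame, is within about 1 mm of where I expect it and lines up with the well.

>>> servo_tool:
  targets:
    - [[0,0,0.01],[0,0,0]]
    - [[0,0,0.025],[0,0,0]]
    - [[0,0,0.04],[0,0,0]]
    - [[0,0,0.05],[0,0,0]]
    - [[0,0,0.054],[0,0,0]]
    - [[0,0,0.058],[0,0,0]]
    - [[0,0,0.061],[0,0,0]]
    - [[0,0,0.063],[0,0,0]]
    - [[0,0,0.063],[0,0,0]]
    - [[0,0,0.063],[0,0,0]]

```text
time_s: 9.65
position: [0.5879, 0.0346, 0.1439]
tcp_rot: [[0.931, 0.365, 0.001], [0.365, -0.931, -0.0], [0.001, 0.0, -1.0]]
force: [-0.2, 0.2, 1.7]
opening: 0.343
```

>>> servo_tool:
  targets:
    - [[0,0,0.002],[0,0,0]]
    - [[0,0,0.004],[0,0,0]]
    - [[0,0,0.005],[0,0,0]]
    - [[0,0,0.005],[0,0,0]]

```text
time_s: 10.15
position: [0.5879, 0.0345, 0.1386]
tcp_rot: [[0.931, 0.365, 0.001], [0.365, -0.931, -0.0], [0.0, 0.0, -1.0]]
force: [0.5, -0.5, 2.8]
opening: 0.341
```

```bash
python3 -c "
from h import *
for i in range(3): print(telemetry.read_state()['force'],telemetry.read_state()['position'])"
```

```text
[ 0.47562565 -0.53769813  2.77509088] [0.58792326 0.03453517 0.13861033]
[ 0.47562565 -0.53769813  2.77509088] [0.58792326 0.03453517 0.13861033]
[ 0.47562565 -0.53769813  2.77509088] [0.58792326 0.03453517 0.13861033]
```

>>> servo_tool:
  targets:
    - [[0,0,0.001],[0,0,0]]
    - [[0,0,0.002],[0,0,0]]
    - [[0,0,0.003],[0,0,0]]
    - [[0,0,0.003],[0,0,0]]

```text
time_s: 10.65
position: [0.5879, 0.0345, 0.1356]
tcp_rot: [[0.931, 0.365, 0.0], [0.365, -0.931, -0.0], [0.0, 0.0, -1.0]]
force: [1.0, 0.2, 2.5]
opening: 0.342
```

>>> servo_tool:
  targets:
    - [[0,0,0.001],[0,0,0]]
    - [[0,0,0.002],[0,0,0]]
    - [[0,0,0.002],[0,0,0]]

```text
time_s: 11.02
position: [0.5879, 0.0345, 0.1336]
tcp_rot: [[0.931, 0.365, 0.0], [0.365, -0.931, -0.0], [0.0, 0.0, -1.0]]
force: [0.8, 0.8, 3.8]
opening: 0.343
```

>>> servo_tool:
  targets:
    - [[0,0,0.001],[0,0,0]]
    - [[0,0,0.002],[0,0,0]]
    - [[0,0,0.002],[0,0,0]]

```text
time_s: 11.4
position: [0.5879, 0.0345, 0.1319]
tcp_rot: [[0.931, 0.365, 0.001], [0.365, -0.931, -0.0], [0.001, 0.0, -1.0]]
force: [-0.1, 0.3, 5.6]
opening: 0.341
```

>>> servo_tool:
  targets:
    - [[0,0,0.001],[0,0,0]]
    - [[0,0,0.001],[0,0,0]]

```text
time_s: 11.65
position: [0.588, 0.0345, 0.1317]
tcp_rot: [[0.931, 0.365, 0.001], [0.365, -0.931, -0.0], [0.001, 0.001, -1.0]]
force: [-0.8, -0.2, 9.1]
opening: 0.347
```

>>> servo_tool:
  targets:
    - [[0,0,0.001],[0,0,0]]
    - [[0,0,0.001],[0,0,0]]

```text
time_s: 11.9
position: [0.5881, 0.0345, 0.1314]
tcp_rot: [[0.931, 0.365, 0.001], [0.365, -0.931, -0.0], [0.001, 0.001, -1.0]]
force: [-1.6, 1.3, 13.8]
opening: 0.346
```

>>> servo_tool:
  targets:
    - [[0,0,-0.003],[0,0,0]]
    - [[0,0,-0.01],[0,0,0]]
    - [[0,0,-0.02],[0,0,0]]
    - [[0,0,-0.04],[0,0,0]]
    - [[0,0,-0.07],[0,0,0]]
    - [[0,0,-0.095],[0,0,0]]
    - [[-0.005,0.01,-0.1],[0,0,0]]
    - [[-0.02,0.04,-0.1],[0,0,0]]
    - [[-0.046,0.08,-0.1],[0,0,0]]
    - [[-0.075,0.13,-0.1],[0,0,0]]
    - [[-0.104,0.18,-0.1],[0,0,0]]
    - [[-0.133,0.23,-0.1],[0,0,0]]

```text
time_s: 13.4
position: [0.5458, -0.2297, 0.2279]
tcp_rot: [[0.931, 0.365, -0.003], [0.365, -0.931, 0.002], [-0.002, -0.003, -1.0]]
force: [0.7, 0.5, -0.7]
opening: 0.344
```

>>> servo_tool:
  targets:
    - [[-0.028,0.048,0],[0,0,0]]
    - [[-0.045,0.077,0.005],[0,0,0]]
    - [[-0.051,0.088,0.02],[0,0,0]]
    - [[-0.052,0.09,0.035],[0,0,0]]
    - [[-0.052,0.09,0.045],[0,0,0]]
    - [[-0.052,0.09,0.05],[0,0,0]]
    - [[-0.052,0.09,0.05],[0,0,0]]
    - [[-0.052,0.09,0.05],[0,0,0]]

```text
time_s: 14.4
position: [0.5329, -0.3306, 0.1802]
tcp_rot: [[0.931, 0.366, 0.001], [0.366, -0.931, -0.001], [0.001, 0.001, -1.0]]
force: [0.0, -0.1, -1.2]
opening: 0.346
```

```bash
python3 - <<'E'
from h import *
np.set_printoptions(precision=4,suppress=True)
s=telemetry.read_state();c=snap('wrist','w5');print(s['time_s'],s['position'],s['tcp_rot'],s['force'],s['opening'])
P=np.array(s['position'])-[0,0,.1094];print('tip expected',P,proj(c,P),'seam',[proj(c,q) for q in ([.5465,-.2048,.038],[.5311,-.344,.038],[.5325,-.3311,.038])])
d=snap('scene','s5');q=proj(d,P);print(q,[proj(d,q) for q in ([.5465,-.2048,.038],[.5311,-.344,.038])])
a=c['pixels'][80:280,160:480];cv2.imwrite('pics/m5.png',cv2.resize(a,None,fx=2.5,fy=2.5,interpolation=cv2.INTER_CUBIC))
E
```

```text
14.4 [ 0.5329 -0.3306  0.1802] [[ 0.9306  0.366   0.0009]
 [ 0.366  -0.9306 -0.0008]
 [ 0.0006  0.0011 -1.    ]] [ 0.0268 -0.1123 -1.2445] 0.3464404615520162
tip expected [ 0.5329 -0.3306  0.0708] [321.4678 197.3181] seam [array([198.7631, 125.7736]), array([333.5909, 194.3407]), array([321.7085, 188.3222])]
[213.4006 281.0401] [array([256.5098, 259.3761]), array([210.9071, 292.7204])]
```

View pics/m5.png

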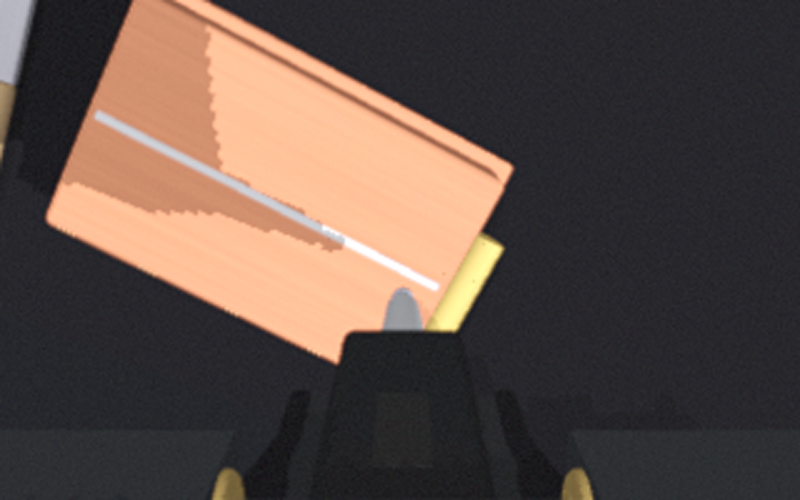

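Wrist view: seam runs from crop (97,115) to (437,288), about 3 px wide, and matches the prediction; the tip end is at crop (402,289). I'll measure the tip more exactly.

```bash
python3 - <<'E'
from h import *
np.set_printoptions(precision=4,suppress=True)
for n,pos in (('w5',[.5329,-.3306,.1802]),('w4',[.588,.0347,.2069])):
    c=load(n);h=cv2.cvtColor(c['pixels'],cv2.COLOR_BGR2HSV)
    P=np.array(pos)
    if n=='w5':
        for v in range(190,214):
            r=np.where((h[v,306:336,1]<70)&(h[v,306:336,2]>60))[0]
            print(v,(r.min()+306,r.max()+306,len(r)) if len(r) else None)
    for nm,dz,r in (('ball',.1054,.004),('nosebot',.0934,.0055)):
        C=P-[0,0,dz];E=c['extrinsics'];up=-E[:3,1]
        if nm=='nosebot': up=np.array([.931,.366,0])
        print(n,nm,proj(c,C),'top',proj(c,C+r*up))
# seam fit
c=load('w5');h=cv2.cvtColor(c['pixels'],cv2.COLOR_BGR2HSV)
m=(h[...,1]<60)&(h[...,2]>120);p=np.argwhere(m)[:,::-1]
a,b=np.array([198.8,126]),np.array([334.8,195.2]);d=(b-a)/np.linalg.norm(b-a);t=(p-a)@d;e=(p-a)@[-d[1],d[0]]
p=p[(abs(e)<4)&(t>0)&(t<np.linalg.norm(b-a)-3)].astype(np.float32)
vx,vy,x,y=cv2.fitLine(p,cv2.DIST_HUBER,0,.01,.01).ravel();t=(p-[x,y])@[vx,vy]
A,B=[onz(c,(x+q*vx,y+q*vy),.038) for q in (t.min(),t.max())]
print('seam',A,B,len(p)/np.ptp(t),'px wide')
u=(A-B)[:2];u/=np.linalg.norm(u);print(u,np.cross(u,P[:2]-B[:2]) if 0 else None)
n=np.array([-u[1],u[0]]);print('TCP off seam (w5)',(np.array([.5329,-.3306])-B[:2])@n,'old line',[(np.array(q)-B[:2])@n for q in ([.5465,-.2048],[.5311,-.344])])
E
```

```text
190 (np.int64(321), np.int64(329), 9)
191 (np.int64(323), np.int64(331), 9)
192 (np.int64(325), np.int64(333), 9)
193 (np.int64(327), np.int64(335), 9)
194 (np.int64(329), np.int64(335), 7)
195 (np.int64(319), np.int64(335), 9)
196 (np.int64(318), np.int64(334), 9)
197 (np.int64(317), np.int64(324), 8)
198 (np.int64(317), np.int64(325), 9)
199 (np.int64(316), np.int64(325), 10)
200 (np.int64(316), np.int64(326), 11)
201 (np.int64(315), np.int64(326), 12)
202 (np.int64(315), np.int64(326), 12)
203 (np.int64(315), np.int64(327), 13)
204 (np.int64(314), np.int64(327), 14)
205 (np.int64(314), np.int64(327), 14)
206 (np.int64(314), np.int64(328), 15)
207 (np.int64(314), np.int64(328), 15)
208 (np.int64(314), np.int64(328), 15)
209 (np.int64(313), np.int64(328), 16)
210 (np.int64(313), np.int64(328), 16)
211 (np.int64(313), np.int64(328), 16)
212 (np.int64(313), np.int64(328), 16)
213 None
w5 ball [321.4808 198.6108] top [321.4808 193.9244]
w5 nosebot [321.5206 202.7661] top [321.5203 196.3048]
w4 ball [321.5332 198.685 ] top [321.5332 193.9993]
w4 nosebot [321.565  202.8396] top [321.5603 196.3793]
seam [ 0.5465 -0.2051  0.038 ] [ 0.5314 -0.3425  0.038 ] 3.828964 px wide
[0.1089 0.9941] None
TCP off seam (w5) -0.00015880355912333184 old line [np.float64(2.2054350356486654e-05), np.float64(0.00017119342254321479)]
```

>>> servo_tool:
  targets:
    - [[0.0005,0.0002,0.008],[0,0,0]]
    - [[0.0005,0.0002,0.018],[0,0,0]]
    - [[0.0005,0.0002,0.026],[0,0,0]]
    - [[0.0005,0.0002,0.03],[0,0,0]]
    - [[0.0005,0.0002,0.032],[0,0,0]]
    - [[0.0005,0.0002,0.034],[0,0,0]]
    - [[0.0005,0.0002,0.0355],[0,0,0]]
    - [[0.0005,0.0002,0.036],[0,0,0]]
    - [[0.0005,0.0002,0.036],[0,0,0]]

```text
time_s: 15.62
position: [0.5327, -0.3308, 0.1437]
tcp_rot: [[0.931, 0.365, -0.0], [0.365, -0.931, 0.0], [-0.0, -0.0, -1.0]]
force: [-1.3, 0.9, 1.5]
opening: 0.341
```

```bash
python3 - <<'E'
from h import *
np.set_printoptions(precision=4,suppress=True)
c=snap('wrist','w6')
f=[]
for i in range(6):
    f.append(telemetry.read_state()['force']); eyes.capture('wrist')
s=telemetry.read_state();print(np.mean(f,0),s['position'],s['time_s'])
cv2.imwrite('pics/m6.png',cv2.resize(c['pixels'][140:240,240:400],None,fx=4,fy=4,interpolation=cv2.INTER_CUBIC))
E
```

```text
[-1.6404  1.3106  1.185 ] [ 0.5328 -0.3308  0.1436] 15.975
```

View pics/m6.png

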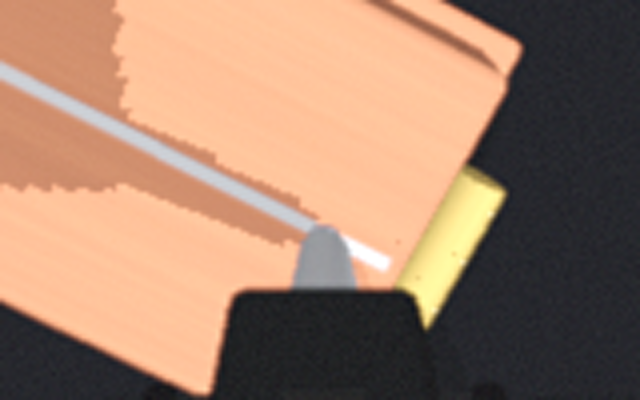

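```bash
python3 - <<'E'
from h import *
np.set_printoptions(precision=2,suppress=True)
c=load('w6');h=cv2.cvtColor(c['pixels'],cv2.COLOR_BGR2HSV)
print(h[190:204,312:332,1]);print(h[190:204,312:332,2])
up=-c['extrinsics'][:3,1]
for dx in (-.0015,-.001,-.0005,0,.0005):
    x=.5327+dx;S=np.array([x,-.3308,.038]);C=S+[0,0,.004]
    print(dx,'contact',proj(c,S),'balltop',proj(c,C+.004*up),'left/right',[proj(c,C+.004*k*c['extrinsics'][:3,0]) for k in(-1,1)])
print([proj(c,[q,-.3308,.038]) for q in (.5327,)],[proj(c,[.5314+.1095*(y+.3425),y,.038]) for y in (-.34,-.3)])
E
```

```text
[[124 123 121 107  99  98  99  98  98  99 101  99  97  96  96  97  98  99
   98  99]
 [ 93 115 123 111 102 100  99  99  98  98  98 100  99  99  98  99  96  98
   98  98]
 [  9  44  95 118 119 110 102 100  99 101  98  98  98  99  98  98  96  97
   96  98]
 [  9   5  21  63 102 120 119 111 100  99 101  99  99  97  97  99  99  98
   97  98]
 [ 11  10   6   6  21  64 101 114 107 100 101 101  99  99 100  97  98  99
   98  98]
 [  5   9  10  10   6   4  27  78  98 100 100 100 100 100 100  99  99  98
   96  97]
 [ 81  39   5   7  10  11   8  30  47  52  69  95 103 101 101 100 101 100
   98  97]
 [118 106  80  42   5   9  12  12  11  11  12  27  77  99 101 102 103 101
  100 101]
 [120 122 120 104  69  16  10  10  11   8  11  11  29  74  82  97 100 102
  102 101]
 [120 124 124 115  64   7  10  10  10   8  10  12   8  21  24  46  79  95
  102 103]
 [107 119 117  57  10  10  10  10  11   8   6  10  12   6   3   4  10  44
   79  96]
 [ 99 103 101  46  10  11  10  10  10   8   7  10  10   8   8   6   0   0
   11  46]
 [ 98 100  92  35  10  13   8   6   8   8   8  10  10   8  11   7   2   0
    0 
[... 1240 characters left out ...]
8 158 155 158 168 213 255 255
  255 255]]
-0.0015 contact [321.01 200.03] balltop [321.01 196.65] left/right [array([316.27, 201.39]), array([325.75, 201.39])]
-0.001 contact [321.22 199.51] balltop [321.23 196.12] left/right [array([316.49, 200.86]), array([325.97, 200.86])]
-0.0005 contact [321.44 198.98] balltop [321.44 195.59] left/right [array([316.7 , 200.34]), array([326.19, 200.34])]
0 contact [321.65 198.46] balltop [321.66 195.06] left/right [array([316.91, 199.81]), array([326.41, 199.81])]
0.0005 contact [321.87 197.94] balltop [321.88 194.53] left/right [array([317.13, 199.28]), array([326.63, 199.28])]
[array([321.65, 198.46])] [array([331.19, 203.28]), array([289.06, 182.12])]
```

>>> servo_tool:
  targets:
    - [[0,0,-0.004],[0,0,0]]
    - [[0,0,-0.008],[0,0,0]]
    - [[0.0009,0.0005,-0.008],[0,0,0]]
    - [[0.0009,0.0005,-0.008],[0,0,0]]
    - [[0.0009,0.0005,-0.008],[0,0,0]]
    - [[0.0009,0.0005,-0.006],[0,0,0]]
    - [[0.0009,0.0005,-0.004],[0,0,0]]
    - [[0.0009,0.0005,-0.002],[0,0,0]]
    - [[0.0009,0.0005,0],[0,0,0]]
    - [[0.0009,0.0005,0],[0,0,0]]
    - [[0.0009,0.0005,0],[0,0,0]]

```text
time_s: 17.35
position: [0.5339, -0.3311, 0.1438]
tcp_rot: [[0.931, 0.365, 0.0], [0.365, -0.931, -0.0], [0.0, 0.0, -1.0]]
force: [-0.4, 0.7, 1.2]
opening: 0.345
```

```bash
cat > tip.py <<'E'
from h import *
import sys
# ball-top edge (row,col) and seam centreline in the wrist image, offset of contact from seam in mm
c=snap('wrist',sys.argv[1]);s=telemetry.read_state()
h=cv2.cvtColor(c['pixels'],cv2.COLOR_BGR2HSV).astype(int)
ball=((h[...,1]<35)&(h[...,2]>135)&(h[...,2]<190)) 
ball[:185]=0;ball[215:]=0;ball[:,308:].sum();m=np.zeros_like(ball);m[:,311:333]=ball[:,311:333]
rows=[(v,np.where(m[v])[0]) for v in range(188,212)]
print([(v,int(r.min()),int(r.max()),len(r)) for v,r in rows if len(r)>=3][:8])
cols=[u for u in list(range(270,316))+list(range(328,350))];pts=[]
P=np.array(s['position'])
y0=proj(c,[.5314+.1095*(P[1]+.3425),P[1],.038])
for u in cols:
    v0=int(round(y0[1]+(u-y0[0])*.503));w=np.clip(90-h[v0-5:v0+6,u,1],0,90).astype(float)
    if w.sum()>100 and u>y0[0]-45: pts.append([u,v0-5+(w*np.arange(11)).sum()/w.sum()])
k=np.polyfit(*np.array(pts).T,1)
print('t',s['time_s'],'pos',P.round(4),'F',s['force'].round(1),'seam row at 320.7: pred',round(float(y0[1]+(320.7-y0[0])*.503),2),'seen',round(float(np.polyval(k,320.7)),2),'slope',k[0])
E
python3 tip.py w7
```

```text
[(197, 317, 322, 6), (198, 317, 324, 8), (199, 316, 324, 9), (200, 316, 325, 10), (201, 316, 326, 11), (202, 316, 326, 11), (203, 315, 326, 12), (204, 315, 326, 12)]
t 17.4 pos [ 0.5339 -0.331   0.1437] F [0.5 0.  1.2] seam row at 320.7: pred 199.52 seen 200.2 slope 0.5287477995555548
```

>>> servo_tool:
  targets:
    - [[0.0006,-0.0011,0],[0,0,0]]
    - [[0.0012,-0.0022,0],[0,0,0]]
    - [[0.0017,-0.0033,0],[0,0,0]]
    - [[0.0023,-0.0044,0],[0,0,0]]
    - [[0.0029,-0.0055,0],[0,0,0]]
    - [[0.0035,-0.0066,0],[0,0,0]]
    - [[0.0041,-0.0078,0],[0,0,0]]
    - [[0.0047,-0.0089,0],[0,0,0]]
    - [[0.0052,-0.01,0],[0,0,0]]
    - [[0.0058,-0.0111,0],[0,0,0]]
    - [[0.0064,-0.0122,0],[0,0,0]]
    - [[0.007,-0.0133,0],[0,0,0]]

```text
time_s: 18.9
position: [0.5354, -0.316, 0.1435]
tcp_rot: [[0.931, 0.365, -0.0], [0.365, -0.931, 0.0], [-0.0, -0.0, -1.0]]
force: [-0.2, -1.3, 1.4]
opening: 0.345
```

```bash
python3 tip.py w8
```

```text
[(197, 317, 323, 7), (198, 317, 324, 8), (199, 317, 324, 8), (200, 316, 325, 10), (201, 316, 326, 11), (202, 316, 326, 11), (203, 315, 326, 12), (204, 315, 327, 13)]
t 18.95 pos [ 0.5355 -0.3157  0.1435] F [ 0.3 -1.   1.4] seam row at 320.7: pred 199.45 seen 199.66 slope 0.5094096060059853
```

Tracking well (contact at about 199.4, seam at 199.5). Continuing.

>>> servo_tool:
  targets:
    - [[0.0006,-0.0011,0],[0,0,0]]
    - [[0.0012,-0.0022,0],[0,0,0]]
    - [[0.0017,-0.0033,0],[0,0,0]]
    - [[0.0023,-0.0044,0],[0,0,0]]
    - [[0.0029,-0.0055,0],[0,0,0]]
    - [[0.0035,-0.0066,0],[0,0,0]]
    - [[0.0041,-0.0078,0],[0,0,0]]
    - [[0.0047,-0.0089,0],[0,0,0]]
    - [[0.0052,-0.01,0],[0,0,0]]
    - [[0.0058,-0.0111,0],[0,0,0]]
    - [[0.0064,-0.0122,0],[0,0,0]]
    - [[0.007,-0.0133,0],[0,0,0]]

```text
time_s: 20.45
position: [0.5372, -0.3011, 0.1435]
tcp_rot: [[0.931, 0.365, -0.0], [0.365, -0.931, 0.0], [-0.0, -0.0, -1.0]]
force: [0.1, -0.3, 1.3]
opening: 0.345
```

>>> servo_tool:
  targets:
    - [[0.0006,-0.0011,0],[0,0,0]]
    - [[0.0012,-0.0022,0],[0,0,0]]
    - [[0.0017,-0.0033,0],[0,0,0]]
    - [[0.0023,-0.0044,0],[0,0,0]]
    - [[0.0029,-0.0055,0],[0,0,0]]
    - [[0.0035,-0.0066,0],[0,0,0]]
    - [[0.0041,-0.0078,0],[0,0,0]]
    - [[0.0047,-0.0089,0],[0,0,0]]
    - [[0.0052,-0.01,0],[0,0,0]]
    - [[0.0058,-0.0111,0],[0,0,0]]
    - [[0.0064,-0.0122,0],[0,0,0]]
    - [[0.007,-0.0133,0],[0,0,0]]

```text
time_s: 21.95
position: [0.5388, -0.2861, 0.1436]
tcp_rot: [[0.931, 0.365, -0.0], [0.365, -0.931, 0.0], [-0.0, -0.0, -1.0]]
force: [-0.2, -1.5, 2.2]
opening: 0.342
```

```bash
python3 tip.py w9
```

```text
[(197, 317, 322, 6), (198, 317, 324, 8), (199, 316, 324, 9), (200, 316, 325, 10), (201, 316, 326, 11), (202, 316, 326, 11), (203, 315, 326, 12), (204, 315, 327, 13)]
t 22.0 pos [ 0.5388 -0.2859  0.1435] F [ 1.  -1.6  1.4] seam row at 320.7: pred 199.6 seen 199.82 slope 0.5069940644966785
```

>>> servo_tool:
  targets:
    - [[0.0006,-0.0011,0],[0,0,0]]
    - [[0.0012,-0.0022,0],[0,0,0]]
    - [[0.0017,-0.0033,0],[0,0,0]]
    - [[0.0023,-0.0044,0],[0,0,0]]
    - [[0.0029,-0.0055,0],[0,0,0]]
    - [[0.0035,-0.0066,0],[0,0,0]]
    - [[0.0041,-0.0078,0],[0,0,0]]
    - [[0.0047,-0.0089,0],[0,0,0]]
    - [[0.0052,-0.01,0],[0,0,0]]
    - [[0.0058,-0.0111,0],[0,0,0]]
    - [[0.0064,-0.0122,0],[0,0,0]]
    - [[0.007,-0.0133,0],[0,0,0]]

```text
time_s: 23.5
position: [0.5405, -0.2712, 0.1435]
tcp_rot: [[0.931, 0.365, -0.0], [0.365, -0.931, 0.0], [-0.0, -0.0, -1.0]]
force: [-0.3, -2.2, 1.5]
opening: 0.34
```

>>> servo_tool:
  targets:
    - [[0.0006,-0.0011,0],[0,0,0]]
    - [[0.0012,-0.0022,0],[0,0,0]]
    - [[0.0017,-0.0033,0],[0,0,0]]
    - [[0.0023,-0.0044,0],[0,0,0]]
    - [[0.0029,-0.0055,0],[0,0,0]]
    - [[0.0035,-0.0066,0],[0,0,0]]
    - [[0.0041,-0.0078,0],[0,0,0]]
    - [[0.0047,-0.0089,0],[0,0,0]]
    - [[0.0052,-0.01,0],[0,0,0]]
    - [[0.0058,-0.0111,0],[0,0,0]]
    - [[0.0064,-0.0122,0],[0,0,0]]
    - [[0.007,-0.0133,0],[0,0,0]]

```text
time_s: 25.0
position: [0.5421, -0.2562, 0.1435]
tcp_rot: [[0.931, 0.365, -0.0], [0.365, -0.931, 0.0], [-0.0, -0.0, -1.0]]
force: [-0.3, -1.8, 1.3]
opening: 0.343
```

```bash
python3 tip.py w10
```

```text
[(197, 317, 322, 6), (198, 317, 324, 8), (199, 316, 324, 9), (200, 316, 325, 10), (201, 316, 326, 11), (202, 316, 326, 11), (203, 315, 326, 12), (204, 315, 327, 13)]
t 25.05 pos [ 0.5421 -0.256   0.1435] F [ 0.7 -1.9  0.6] seam row at 320.7: pred 199.66 seen 199.89 slope 0.5090935829641915
```

>>> servo_tool:
  targets:
    - [[0.0006,-0.0011,0],[0,0,0]]
    - [[0.0012,-0.0022,0],[0,0,0]]
    - [[0.0017,-0.0033,0],[0,0,0]]
    - [[0.0023,-0.0044,0],[0,0,0]]
    - [[0.0029,-0.0055,0],[0,0,0]]
    - [[0.0035,-0.0066,0],[0,0,0]]
    - [[0.0041,-0.0078,0],[0,0,0]]
    - [[0.0047,-0.0089,0],[0,0,0]]
    - [[0.0052,-0.01,0],[0,0,0]]
    - [[0.0058,-0.0111,0],[0,0,0]]
    - [[0.0064,-0.0122,0],[0,0,0]]
    - [[0.007,-0.0133,0],[0,0,0]]

```text
time_s: 26.55
position: [0.5438, -0.2413, 0.1436]
tcp_rot: [[0.931, 0.365, -0.0], [0.365, -0.931, 0.0], [-0.0, -0.0, -1.0]]
force: [-0.6, -1.9, 2.5]
opening: 0.343
```

>>> servo_tool:
  targets:
    - [[0.0006,-0.0011,0],[0,0,0]]
    - [[0.0012,-0.0022,0],[0,0,0]]
    - [[0.0017,-0.0033,0],[0,0,0]]
    - [[0.0023,-0.0044,0],[0,0,0]]
    - [[0.0029,-0.0055,0],[0,0,0]]
    - [[0.0035,-0.0066,0],[0,0,0]]
    - [[0.0041,-0.0078,0],[0,0,0]]
    - [[0.0047,-0.0089,0],[0,0,0]]
    - [[0.0052,-0.01,0],[0,0,0]]
    - [[0.0058,-0.0111,0],[0,0,0]]
    - [[0.0064,-0.0122,0],[0,0,0]]
    - [[0.007,-0.0133,0],[0,0,0]]

```text
time_s: 28.05
position: [0.5455, -0.2264, 0.1435]
tcp_rot: [[0.931, 0.365, -0.0], [0.365, -0.931, 0.0], [-0.0, -0.0, -1.0]]
force: [-1.2, -2.5, 1.3]
opening: 0.34
```

>>> servo_tool:
  targets:
    - [[0.0006,-0.0011,0],[0,0,0]]
    - [[0.0012,-0.0022,0],[0,0,0]]
    - [[0.0017,-0.0033,0],[0,0,0]]
    - [[0.0023,-0.0044,0],[0,0,0]]
    - [[0.0029,-0.0055,0],[0,0,0]]
    - [[0.0029,-0.0055,0],[0,0,0]]

```text
time_s: 28.8
position: [0.5462, -0.22, 0.1435]
tcp_rot: [[0.931, 0.365, -0.0], [0.365, -0.931, 0.001], [0.0, -0.001, -1.0]]
force: [-0.7, -1.1, 2.1]
opening: 0.342
```

```bash
python3 tip.py w11
```

```text
[(197, 317, 323, 7), (198, 317, 324, 8), (199, 316, 324, 9), (200, 316, 325, 10), (201, 316, 326, 11), (202, 316, 326, 11), (203, 315, 326, 12), (204, 315, 327, 13)]
t 28.85 pos [ 0.5461 -0.22    0.1435] F [-0.5 -0.6  1.3] seam row at 320.7: pred 199.74 seen 199.84 slope 0.5146753213617089
```

>>> servo_tool:
  targets:
    - [[0,0,-0.01],[0,0,0]]
    - [[0,0,-0.04],[0,0,0]]
    - [[0,0,-0.08],[0,0,0]]
    - [[0.002,-0.008,-0.1],[0,0,0]]
    - [[0.008,-0.028,-0.103],[0,0,0]]
    - [[0.018,-0.065,-0.103],[0,0,0]]
    - [[0.032,-0.115,-0.103],[0,0,0]]
    - [[0.046,-0.167,-0.103],[0,0,0]]
    - [[0.06,-0.218,-0.103],[0,0,0]]
    - [[0.074,-0.27,-0.103],[0,0,0]]
    - [[0.088,-0.32,-0.103],[0,0,0]]
    - [[0.102,-0.37,-0.103],[0,0,0]]

```text
time_s: 30.35
position: [0.5033, 0.164, 0.2452]
tcp_rot: [[0.931, 0.366, -0.004], [0.366, -0.931, 0.0], [-0.004, -0.002, -1.0]]
force: [0.6, 0.1, -1.4]
opening: 0.345
```

>>> servo_tool:
  targets:
    - [[0.014,-0.05,0],[0,0,0]]
    - [[0.026,-0.095,0],[0,0,0]]
    - [[0.034,-0.124,0],[0,0,0]]
    - [[0.037,-0.134,0],[0,0,0]]
    - [[0.038,-0.138,0],[0,0,0]]
    - [[0.038,-0.138,0],[0,0,0]]
    - [[0.038,-0.138,0],[0,0,0]]

```text
time_s: 31.22
position: [0.4912, 0.3027, 0.2465]
tcp_rot: [[0.931, 0.364, -0.0], [0.364, -0.931, -0.0], [-0.001, 0.0, -1.0]]
force: [-0.3, 0.3, -2.0]
opening: 0.346
```

```bash
python3 - <<'E'
from h import *
np.set_printoptions(precision=4,suppress=True)
s=telemetry.read_state();c=snap('wrist','w12');print(s['position'],s['tcp_rot'],s['force'],s['joint_positions'])
P=np.array(s['position'])-[0,0,.1094];print(proj(c,P),'mouth',proj(c,[.4911,.3038,.085]))
R=np.array(s['tcp_rot']);print('to home, tool axes',R.T@(np.array([.4911,.3038,.1164])-s['position']))
a=c['pixels'][80:280,160:480];cv2.imwrite('pics/m12.png',cv2.resize(a,None,fx=2.5,fy=2.5,interpolation=cv2.INTER_CUBIC))
E
```

```text
[0.4912 0.3027 0.2465] [[ 0.9315  0.3638 -0.0004]
 [ 0.3638 -0.9315 -0.0004]
 [-0.0005  0.0003 -1.    ]] [-0.3168  0.2566 -1.9976] [20.5589 24.9595 87.5445 -0.0168 67.5262 89.2332]
[321.5744 197.1829] mouth [320.4139 182.4987]
to home, tool axes [ 0.0004 -0.0011  0.1301]
```

View pics/m12.png

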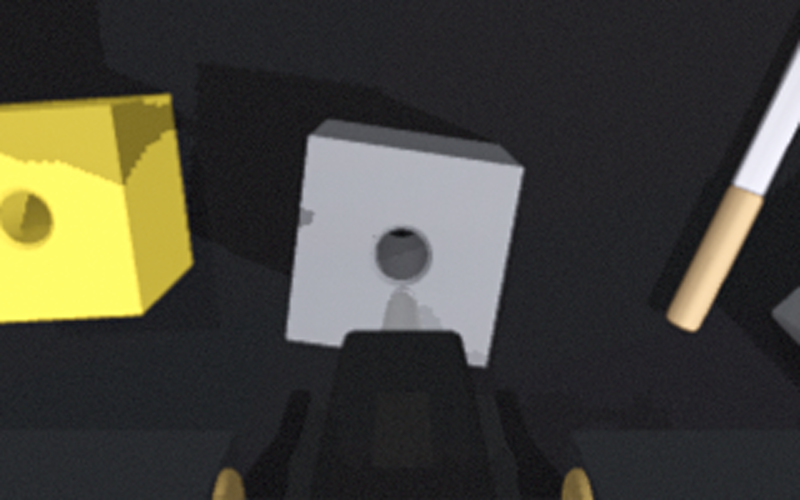

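Wrist view: the hole is at crop (403,255) = image (321,182), where predicted; the probe's nose lines up with it.

>>> servo_tool:
  targets:
    - [[0.0004,-0.0007,0.01],[0,0,0]]
    - [[0.0004,-0.0007,0.03],[0,0,0]]
    - [[0.0004,-0.0007,0.05],[0,0,0]]
    - [[0.0004,-0.0007,0.068],[0,0,0]]
    - [[0.0004,-0.0007,0.085],[0,0,0]]
    - [[0.0004,-0.0007,0.1],[0,0,0]]
    - [[0.0004,-0.0007,0.112],[0,0,0]]
    - [[0.0004,-0.0007,0.12],[0,0,0]]
    - [[0.0004,-0.0007,0.125],[0,0,0]]
    - [[0.0004,-0.0007,0.128],[0,0,0]]
    - [[0.0004,-0.0007,0.128],[0,0,0]]

```text
time_s: 32.65
position: [0.4912, 0.3046, 0.1187]
tcp_rot: [[0.931, 0.365, 0.0], [0.365, -0.931, 0.0], [0.0, -0.0, -1.0]]
force: [0.2, 1.1, -2.1]
opening: 0.344
```

>>> servo_tool:
  targets:
    - [[0,0,0.0008],[0,0,0]]
    - [[0,0,0.0015],[0,0,0]]
    - [[0,0,0.0015],[0,0,0]]
    - [[0,0,0.0015],[0,0,0]]

```text
time_s: 33.15
position: [0.4911, 0.3046, 0.1171]
tcp_rot: [[0.931, 0.365, 0.0], [0.365, -0.931, 0.0], [0.0, 0.0, -1.0]]
force: [-0.5, 0.5, -1.5]
opening: 0.341
```

>>> servo_tool:
  targets:
    - [[0,0,0.0005],[0,0,0]]
    - [[0,0,0.001],[0,0,0]]
    - [[0,0,0.001],[0,0,0]]

```text
time_s: 33.52
position: [0.4912, 0.3046, 0.1164]
tcp_rot: [[0.931, 0.365, 0.0], [0.365, -0.931, 0.0], [0.0, 0.0, -1.0]]
force: [-0.9, -0.1, 2.8]
opening: 0.34
```

>>> servo_tool:
  targets:
    - [[0,0,0.0005],[0,0,0]]
    - [[0,0,0.0005],[0,0,0]]
    - [[0,0,0.0005],[0,0,0]]

```text
time_s: 33.9
position: [0.4912, 0.3046, 0.1164]
tcp_rot: [[0.931, 0.365, 0.0], [0.365, -0.931, 0.0], [0.0, 0.0, -1.0]]
force: [-0.7, -1.3, 6.7]
opening: 0.342
```

>>> servo_tool:
  gripper: 0.087
  targets:
    - [[0,0,0],[0,0,0]]
    - [[0,0,0],[0,0,0]]
    - [[0,0,0],[0,0,0]]
    - [[0,0,0],[0,0,0]]
    - [[0,0,0],[0,0,0]]
    - [[0,0,0],[0,0,0]]
    - [[0,0,0],[0,0,0]]

```text
time_s: 34.78
position: [0.4911, 0.3046, 0.1156]
tcp_rot: [[0.931, 0.365, 0.0], [0.365, -0.931, 0.0], [0.0, -0.0, -1.0]]
force: [-0.8, 0.5, -0.0]
opening: 0.977
```

>>> servo_tool:
  targets:
    - [[0,0,-0.01],[0,0,0]]
    - [[0,0,-0.03],[0,0,0]]
    - [[0,0,-0.06],[0,0,0]]
    - [[0,0,-0.1],[0,0,0]]
    - [[-0.01,0,-0.14],[0,0,0]]
    - [[-0.03,0,-0.17],[0,0,0]]
    - [[-0.05,0,-0.18],[0,0,0]]
    - [[-0.05,0,-0.18],[0,0,0]]
    - [[-0.05,0,-0.18],[0,0,0]]

```text
time_s: 35.9
position: [0.445, 0.2864, 0.2955]
tcp_rot: [[0.931, 0.365, 0.001], [0.365, -0.931, 0.0], [0.001, 0.0, -1.0]]
force: [0.8, 0.2, 0.4]
opening: 1.0
```

```bash
python3 - <<'E'
from h import *
np.set_printoptions(precision=4,suppress=True)
s=telemetry.read_state();c=snap('wrist','w13');print(s['time_s'],s['position'],s['opening'],s['force'])
print('top expected',proj(c,[.4916,.3032,.173]))
d=snap('side','s13')
a=c['pixels'][60:260,200:440];b=d['pixels'][170:300,270:400]
cv2.imwrite('pics/m13.png',np.hstack([cv2.resize(a,(480,400)),cv2.resize(b,(320,400))]))
E
```

```text
35.9 [0.445  0.2864 0.2955] 1.0001889930448518 [0.7604 0.1646 0.3935]
top expected [323.1622 137.8733]
```

View pics/m13.png

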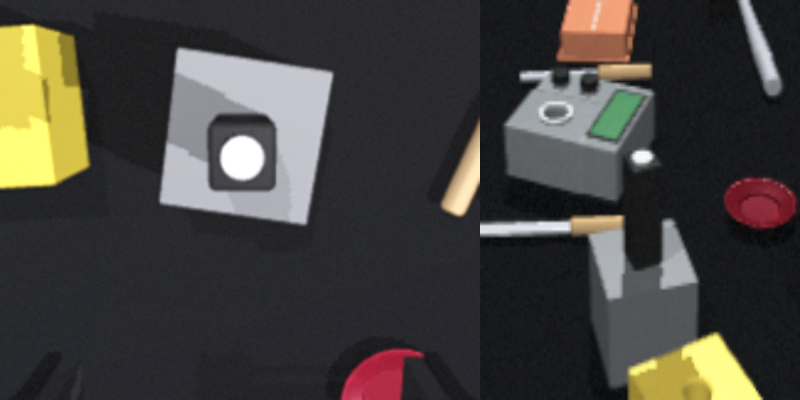

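The probe stands upright and home in the grey holder (cap at image (321,139), expected (323,138)), and the gripper is clear.

```bash
python3 -c "
from h import *
print(order.hand_in())"
```

```text
the job is handed in; nothing more can be done
None
```

I did the whole job in the order asked and handed it in at about 36 s of the 67 s. No verdict was reported.

- **Button:** I pushed until the tool stopped moving while the force rose to 13.8 N, which is above the button's 5.5 N and below 30 N, then withdrew. I did not check in a picture that the button came back up.
- **Seam:** I drew from about 57 mm on the hinge side of the middle to about 54 mm past it, at 10 mm/s with about 2 to 3.5 N on the tip. In the five wrist images I checked along the run, the tip stayed within about 0.5 mm of the seam's centre.
- **Landing correction:** The first touch-down was about 1 mm off the seam's centre line, near its edge. I lifted, shifted and set down again before starting the run.
- **Holder:** I lowered the probe until its shoulder seated at the same height as when I picked it up (tool tip at z 0.1164 m), with 6.7 N on the wrist, then let go. The last images show the probe upright in the grey holder, the yellow look-alike block untouched and the gripper open and clear.

Twelve pictures were sent to the viewer, the most allowed against the eight planned. One disagreement remained: sideways readings of 1 to 2.5 N during the run, which I took to be friction and sensor drift.

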